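# Close up the card tray past its spring catch

### The job

Close up the cards in the black card tray: press its spring catch (the long metal bar in the tray's floor) down with the fingertips and, keeping it pressed, push the grey pusher over the catch's teeth until the pusher rests against the cards; then let go so that the catch springs fully up behind it. Only press and push: do not lift or tip the pusher, and leave the other things on the desk where they are.

Things in the scene. Friction and masses are not known exactly. Their poses are not given: they have to be found in the camera images.
- card_tray: Black card tray fixed to the desk: its x from -140 to +160 mm, 128 mm wide (y), floor 3 mm thick, side and rear walls 30 mm high, 4 mm thick. Origin: on the desk surface, mid-width, below the near faces of the catch's teeth. +x points along the tray towards the cards, the direction in which the pusher is pushed; z is up.
- cards_face (a point): Middle of the near face of the fixed block of white cards, at tray x = +38 mm, 27 mm above the desk. The cards are 85 mm wide and up to 57 mm above the desk, and fill the tray from here to its end plate (58 mm high).
- catch (a joint): How far the catch is pressed down, m: 0 = up, 0.012 = bottom stop; springs up by itself. About 3.5 N starts it, 9.5 N holds it at the bottom. The catch is a level aluminium bar that sinks straight down wherever it is pressed. When up its teeth stand 7 mm into the way of the pusher's gate; pressed by 8 to 12 mm they let it pass.
- catch_pad (a point): Point on the flat top of the catch's bar, mid-width, at tray x = 0, 28 mm above the desk when up; sinks with it. The bar reaches 108 mm from here to tray -x, 34 mm to +x, and is 70 mm wide. Two teeth stand 10 mm above this top at tray x 0 to 16 mm, y 26 to 34 mm on either side; the 52 mm between them is clear for a finger.
- pusher: Grey pusher, loose, 0.26 to 0.47 kg, slides on the tray's floor, 2 mm play each side. Origin: on that floor (3 mm above the desk), mid-width, below the gate's front face (towards the cards); axes as the tray's. Starts with the front face 8 to 40 mm short of the teeth. Two runners, 92 mm apart inside, 12 mm high, reach 54 mm behind and 30 mm ahead of that face.
- gate_rear (a point): Centre of the rear face of the pusher's gate, the face to push, 41.5 mm above the desk and 14 mm behind the front face. The gate is a plate across the tray, 116 mm wide, 14 mm thick, from 31 to 52 mm above the desk, bridging the raised bar by 3 mm. With the gate against the cards this face is 8 mm past the teeth.
- stapler: Bystander, to be left alone: black and grey desk stapler, 130 x 32 x 45 mm. Origin at the centre of its underside.
- note_block: Bystander, to be left alone: white block of note paper, 76 x 76 x 30 mm. Origin at the centre of its underside.
- highlighter: Bystander, to be left alone: flat grey pen with a black cap, lying, about 120 x 24 x 16 mm. Origin at the centre of its underside.
- mug: Bystander, to be left alone: white mug, 80 mm wide, 95 mm tall. Origin at the centre of its underside.
- water_bottle: Bystander, to be left alone: amber bottle with a white cap, 66 mm wide, 190 mm tall. Origin at the centre of its underside.
- mouse: Bystander, to be left alone: white computer mouse on a blue mat, 105 x 60 x 32 mm. Origin at the centre of its underside.
- pen_cup: Bystander, to be left alone: dark steel cup, 76 mm wide, 100 mm tall. Origin at the centre of its underside.
Not all that is in view belongs to the job. What is meant by the pusher is not purple, and is the smaller of those in its own colour.

How it is judged:
On the way, in this order (a step that is already met when the one before it is completed fails the run):
1. the fingers press the catch down while the pusher is still short of the teeth (value of joint catch above 0.0065 m and contact force between the fingers and card_tray above 1 N and x of pusher in the frame of card_tray below 0.003 m), for 0.1 s.
2. the pusher goes over the teeth with the catch held down by the fingers (value of joint catch above 0.006 m and contact force between the fingers and card_tray above 1 N and x of pusher in the frame of card_tray between 0.005 and 0.026 m), for 0.04 s.
At the end, for the whole second after the job is handed in: The pusher stands level on the tray's floor with its front face within 5.5 mm of the cards, at rest, and the catch is up again (less than 2 mm down) behind it (x of pusher in the frame of card_tray between 0.0325 and 0.041 m and value of joint catch below 0.002 m and angle between pusher's own z axis and vertical below 0.08 rad and z of pusher in the frame of card_tray below 0.007 m and linear speed of pusher below 0.01 m/s); the robot touches nothing.
It fails at once if the pusher is lifted more than 8 mm off the tray's floor or tipped by more than 0.25 rad (z of pusher in the frame of card_tray above 0.011 m or angle between pusher's own z axis and vertical above 0.25 rad).
It fails at once if another thing on the desk is moved by more than 30 mm (distance of any of stapler, note_block, highlighter, mug, water_bottle, mouse, pen_cup from where it was at the start of the episode above 0.03 m).
It also fails if it takes over 38 s, if anything falls off the work surface, if the arm or the gripper's body presses on something with over 40 N, if the wrist force passes 120 N, or if a joint passes its speed limit or range.

### The arm

A 6-joint arm with a two-finger parallel gripper is mounted at the origin on the work surface. World frame = base frame: x ahead of the robot, y to its left, z up, the work surface at z = 0. Lengths are in m, angles in rad, forces in N, time in s.
With the tool pointing down it reaches from about 0.4 to 0.825 m from the base axis. Payload 7 kg.
Tool frame: the origin (TCP) lies at the very end of the fingers, on their centre line; the grasp point (between the pads) lies 19 mm behind it (tcp_to_grasp is the distance from the TCP to the grasp point, in m); x points along the fingers, z is the direction in which the jaws open and shut, and the axes are right-handed (so a half turn about x gives the same grasp; the last joint's range is limited). The gripper opens to 88 mm and grips with 3 to 60 N. Pads are 19 mm wide; open, the fingers measure 130 mm over their backs; the gripper's body (78 mm by 193 mm) begins 47 mm behind the grasp point.
Start: joints at [-0.943, 0.359, 0.012, 0, -1.224, -0.288], TCP at [0.225, -0.636, 0.227] pointing down, gripper open.
Joint ranges: [-3.07, 3.07], [-1.43, 2.12], [-1.02, 1.25], [-3.03, 1.67], [-3.05, -0], [-3.03, 3.03]. Speed limits (rad/s): [2.39, 2.39, 3.01, 3.14, 3.14, 3.14].

### API

Orientations are given as [roll, pitch, yaw] about the fixed x, y, z axes, in that order (R = Rz(yaw) Ry(pitch) Rx(roll)).
In Python, from station import get_state, grab_frame, job_done, tcp_to_grasp gives the robot as it stands. The module is installed in compiled form; this text tells all that it offers.
- The arm moves only by the shell command python3 -m crank 'ROWS' [FORCE]. ROWS is JSON, a list of rows, each a list of 7 numbers: the shift along the tool's x, y, z in m, then the turn, a rotation vector about the tool's x, y, z in rad, then the opening, from 0 (shut) to 1 (fully open). In form: [[x, y, z, wx, wy, wz, fingers], ...]. A call has 1 to 10 rows; each row is the pose to reach, as a shift and turn from the pose commanded when the call began, along the tool's axes at that moment; what a row does not reach only later rows make up. A row lasts 1/8 s, in which the tool goes at most 62.5 mm and 10.7 degrees, less where a joint would pass 70% of its speed; a pose out of reach is approached as far as the arm can. A call with a gripper value outside its range is refused whole. The fingers move at their own pace and stop on an object; FORCE is the grip in N (left out, the last holds). Time passes only in rows, so rows that repeat a pose let the fingers close. It gives the time, the measured TCP pose, the force and the opening at its end, in the units of the state.
- get_state(): the state, without advancing time (a new reading comes with each control period).
- grab_frame(name): name is "side" or "top"; returns a dict with "pixels" (400x640x3 uint8, red, green, blue), "vfov" (degrees; the focal length in pixels is half the picture's height over the tangent of half this angle, whatever the lens; pixels are square), "cx", "cy" (the principal point, pixels), "extrinsics" (4x4, takes a point from world to camera coordinates). Camera axes: x right, y up, looking along -z (the intrinsics and any distortion apply to the point x, -y, -z); pixel columns grow to the right and rows downward; lengths in m; the calibration is good to about 2 mm. A picture is of the moment at which its call begins. There is no depth.
- job_done(): hands the job in, once; it reports no verdict.
The state is a dict: "t": time; "q": joint angles; "qd": joint speeds; "joint_efforts": joint torques, N m; "eef_pos": TCP position; "ee_rot": TCP orientation; "force": force on the tool from outside, world axes, zero at the start; "moment": the same for the moment, N m; "width": finger opening in m.
Only numpy, scipy, OpenCV 4.12 (cv2) and the standard library are available. Lean on these libraries where they do the work, as an engineer would, in place of code of your own. Each camera call takes 0.05 s, during which the arm holds its last target.

## Working session

There is one attempt and no reset: what is moved stays moved. The work goes in short steps, Python scripts to look and compute and a shell command to move; the robot and the scene stay as the last step left them, time stands still between calls to the robot, and variables do not carry over. Pictures are saved under pics/ and viewed, and the job is handed in when it is done.

```bash
mkdir -p pics
python3 - <<'E'
from station import *
import cv2
print(get_state())
for n in("side","top"):
    f=grab_frame(n); cv2.imwrite(f"pics/{n}0.png",f["pixels"][:,:,::-1]); print(n,f["vfov"],f["cx"],f["cy"],f["extrinsics"].tolist(),[k for k in f])
    
print(tcp_to_grasp)
E
```

```text
{'t': 0.0, 'q': array([-9.42872024e-01,  3.59392985e-01,  1.10957884e-02, -3.77125999e-04,
       -1.22413255e+00, -2.88098787e-01]), 'qd': array([-6.69198950e-04, -1.07691136e-03, -1.79485445e-03,  7.81159359e-05,
       -1.07630751e-03, -6.68524363e-04]), 'joint_efforts': array([-2.56829720e-03, -5.82714701e+01,  2.93046731e+01,  6.99692845e+00,
        6.77647971e-03, -1.25423503e-04]), 'eef_pos': array([ 0.22481344, -0.63594437,  0.22562997]), 'ee_rot': array([0.0743973 , 1.56912486, 1.98489072]), 'force': array([ 0.00947457,  0.44543435, -0.2420337 ]), 'moment': array([-0.00828145, -0.00403827,  0.05720038]), 'width': 0.08759036818297956}
side 49.12497206937208 316.6012279175891 197.1531032177182 [[-0.9437301305069411, -0.3306788057856603, 0.004996816738835947, 0.513700962995641], [0.18101598663523727, -0.503841931883524, 0.8446161970139752, -0.16798223616392316], [-0.2767790695768443, 0.7979942575482907, 0.5353489624199608, -1.1746358812011262], [0.0, 0.0, 0.0, 1.0]] ['pixels', 'vfov', 'cx', 'cy', 'extrinsics']
top 51.04266615729465 322.62786436135747 200.59540315554088 [[-0.003519906185193196, -0.9999840290040828, -0.004421764038107362, -0.025162229058932683], [0.9932478185794585, -0.00400887423891689, 0.11594265744101048, -0.5729058074765145], [-0.11595853201724482, -0.0039838002080688825, 0.9932460662838324, -1.0377247108210255], [0.0, 0.0, 0.0, 1.0]] ['pixels', 'vfov', 'cx', 'cy', 'extrinsics']
0.0188
```

View pics/side0.png

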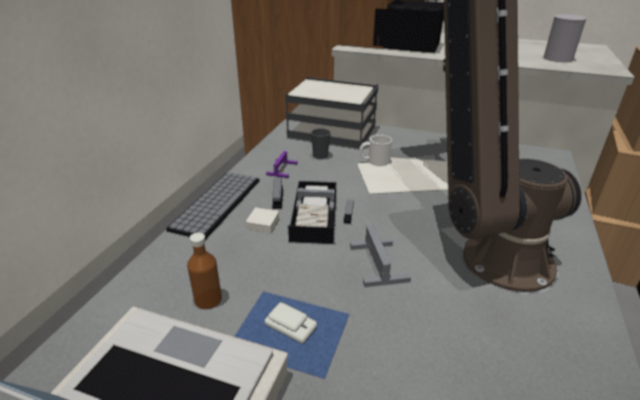

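View pics/top0.png

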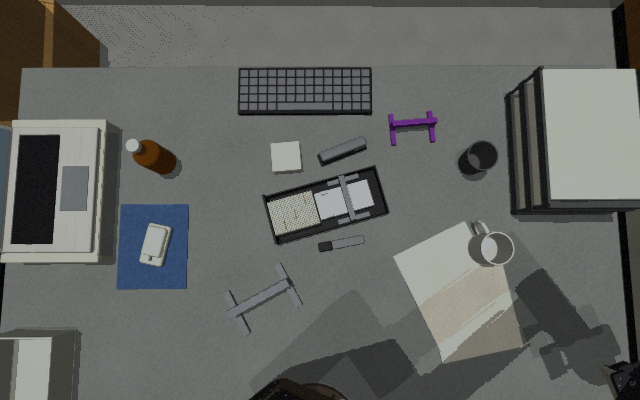

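Run:
```python
import cv2
a=cv2.imread("pics/top0.png")[155:255,250:400]; cv2.imwrite("pics/topc.png",cv2.resize(a,None,fx=5,fy=5,interpolation=cv2.INTER_CUBIC))
a=cv2.imread("pics/side0.png")[170:250,270:370]; cv2.imwrite("pics/sidec.png",cv2.resize(a,None,fx=7,fy=7,interpolation=cv2.INTER_CUBIC))
```

```text
(no output)
```

View pics/topc.png

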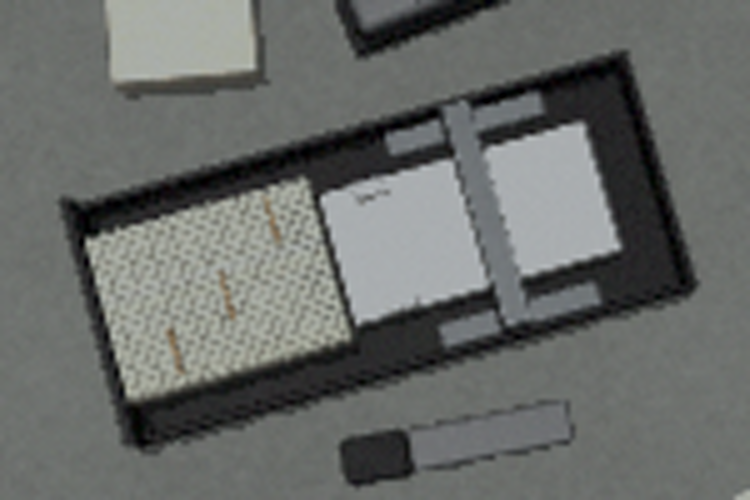

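View pics/sidec.png

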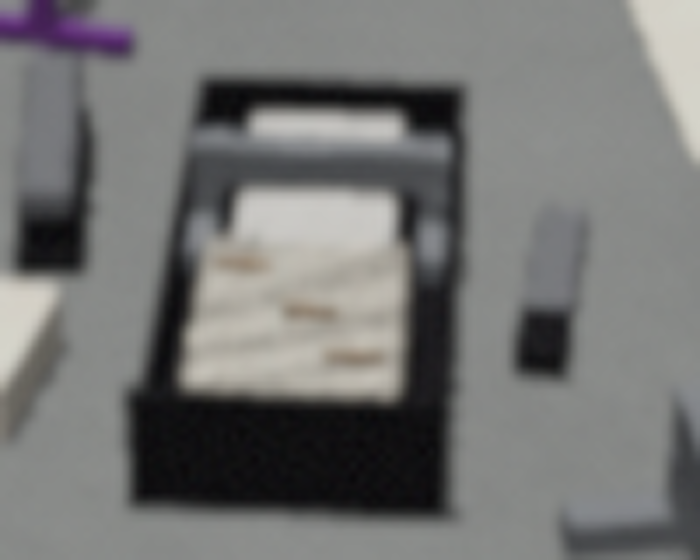

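```bash
cat > h.py <<'E'
import numpy as np
from scipy.optimize import least_squares
CAM={'side':(49.12497206937208,316.6012279175891,197.1531032177182,np.array([[-0.9437301305069411,-0.3306788057856603,0.004996816738835947,0.513700962995641],[0.18101598663523727,-0.503841931883524,0.8446161970139752,-0.16798223616392316],[-0.2767790695768443,0.7979942575482907,0.5353489624199608,-1.1746358812011262]])),
'top':(51.04266615729465,322.62786436135747,200.59540315554088,np.array([[-0.003519906185193196,-0.9999840290040828,-0.004421764038107362,-0.025162229058932683],[0.9932478185794585,-0.00400887423891689,0.11594265744101048,-0.5729058074765145],[-0.11595853201724482,-0.0039838002080688825,0.9932460662838324,-1.0377247108210255]]))}
def proj(c,P):
    v,cx,cy,E=CAM[c]; f=200/np.tan(np.radians(v)/2); q=np.atleast_2d(P)@E[:,:3].T+E[:,3]
    return np.c_[cx+f*q[:,0]/-q[:,2], cy+f*-q[:,1]/-q[:,2]]
def tw(p,P):
    x,y,a=p; P=np.atleast_2d(P)/1000.; c,s=np.cos(a),np.sin(a)
    return np.c_[x+c*P[:,0]-s*P[:,1],y+s*P[:,0]+c*P[:,1],P[:,2]]
E
cat > fit.py <<'E'
from h import *
T=[((-108,-35,28),(585,122)),((-108,35,28),(620,250)),((34,-35,28),(320,190)),((34,35,28),(357,325)),((-140,-64,30),(627,52)),((-140,64,30),(697,290)),((160,-64,58),(65,200)),((160,64,58),(130,445)),((38,-42.5,57),(308,178)),((38,42.5,57),(353,343))]
S=[((-140,-64,30),(203,80)),((-140,64,30),(465,85)),((160,-64,58),(132,392)),((160,64,58),(452,402)),((160,-64,0),(135,500)),((160,64,0),(447,510)),((38,-42.5,57),(205,243)),((38,42.5,57),(408,243))]
Pt=np.array([a for a,b in T],float);Ut=np.array([b for a,b in T])/5+[250-.4,155-.4]
Ps=np.array([a for a,b in S],float);Us=np.array([b for a,b in S])/7+[270-.43,170-.43]
def fit(fl,x0=(.6,0,1.8)):
    return least_squares(lambda p:np.concatenate([r for r in ([(proj('top',tw(p,Pt))-Ut).ravel()] if 't' in fl else [])+([(proj('side',tw(p,Ps))-Us).ravel()] if 's' in fl else [])]),x0,loss='soft_l1')
for fl in('t','s','ts'):
    r=fit(fl); print(fl,r.x,r.cost); print(np.round((proj('top',tw(r.x,Pt))-Ut),1).tolist());print(np.round((proj('side',tw(r.x,Ps))-Us),1).tolist())
# pusher
p=fit('ts').x
G=np.array([(443,105),(505,325),(467,100),(525,315)])/5+[249.6,154.6]
for u in G:
    r=least_squares(lambda s:(proj('top',tw(p,[s[0],s[1],52]))-u).ravel(),[-20,0]);print('gate',r.x)
E
python3 fit.py
```

```text
t [ 0.56677406 -0.04635918  1.84046077] 2.1439320447109944
[[0.0, -0.1], [0.7, 0.3], [0.1, 1.1], [-0.0, 0.2], [0.4, -0.1], [0.6, -0.3], [-0.9, -0.1], [-0.7, 0.4], [-0.2, -0.5], [-0.1, -0.9]]
[[0.2, -1.8], [0.8, -1.1], [-0.9, -0.9], [-0.2, -0.3], [-0.7, 0.3], [-0.0, 1.0], [0.8, -3.0], [0.3, -1.8]]
s [ 0.56619835 -0.04253696  1.85114776] 5.209068119346252
[[-1.7, -0.2], [-0.8, 0.0], [-1.5, 1.5], [-1.3, 0.5], [-1.5, -0.4], [-0.8, -0.7], [-2.5, 0.9], [-1.8, 1.3], [-1.8, -0.0], [-1.4, -0.5]]
[[-0.5, -1.2], [0.1, -0.7], [-0.7, 0.1], [0.2, 0.4], [-0.5, 1.3], [0.4, 1.7], [0.7, -2.2], [0.2, -1.2]]
ts [ 0.56671021 -0.04598157  1.84405332] 8.659899512373945
[[-0.2, -0.2], [0.6, 0.2], [-0.1, 1.2], [-0.1, 0.3], [0.1, -0.3], [0.5, -0.5], [-1.0, 0.2], [-0.7, 0.7], [-0.4, -0.4], [-0.1, -0.8]]
[[0.0, -1.8], [0.6, -1.1], [-0.8, -0.7], [-0.0, -0.2], [-0.6, 0.5], [0.2, 1.0], [0.9, -2.9], [0.3, -1.8]]
gate [-38.42863533 -59.21455535]
gate [-37.30175404  56.31725438]
gate [-50.81458298 -58.35207268]
gate [-48.31842478  54.24669427]
```

```bash
cat > g.py <<'E'
from h import *
import sys
from station import get_state
from scipy.spatial.transform import Rotation as Ro
p=np.array([0.56677,-0.0461,1.842])
def rep(goal=None):
    s=get_state(); R=Ro.from_euler('xyz',s['ee_rot']); e=s['eef_pos']
    c,sn=np.cos(p[2]),np.sin(p[2]); d=e-[p[0],p[1],0]
    print('t',s['t'],'tray xyz mm',np.round([1e3*(c*d[0]+sn*d[1]),1e3*(-sn*d[0]+c*d[1]),1e3*e[2]],1),'F tray',np.round([c*s['force'][0]+sn*s['force'][1],-sn*s['force'][0]+c*s['force'][1],s['force'][2]],1),'q',np.round(s['q'],2),'w',s['width'])
    print('toolaxes in tray\n',np.round(Ro.from_euler('z',-p[2]).as_matrix()@R.as_matrix(),3))
    if goal is not None:
        P=tw(p,goal)[0]; print('shift',np.round(R.inv().apply(P-e),4))
        for sg in(1,-1):
            z=sg*np.array([c,sn,0]);x=np.array([0,0,-1.]);y=np.cross(z,x)
            Rt=Ro.from_matrix(np.c_[x,y,z]); print('rot',sg,np.round((R.inv()*Rt).as_rotvec(),4))
if __name__=='__main__': rep([float(a) for a in sys.argv[1:4]] if len(sys.argv)>3 else None)
E
python3 g.py -84 0 200
```

```text
t 0.1 tray xyz mm [-476.7  487.5  225.7] F tray [0.4 0.6 0.2] q [-0.94  0.36  0.01 -0.   -1.22 -0.29] w 0.08763421520003087
toolaxes in tray
 [[ 0.002 -0.068  0.998]
 [ 0.     0.998  0.068]
 [-1.     0.     0.002]]
shift [ 0.0262 -0.5132  0.3584]
rot 1 [ 0.0684  0.0015 -0.0002]
rot -1 [-3.0731e+00  3.0000e-04  2.3000e-03]
```

```bash
python3 -m crank '[[0.003,-0.05,0.035,0.007,0,0,0],[0.006,-0.1,0.07,0.014,0,0,0],[0.009,-0.15,0.105,0.021,0,0,0],[0.012,-0.2,0.14,0.028,0,0,0],[0.015,-0.25,0.175,0.035,0,0,0],[0.018,-0.3,0.21,0.042,0,0,0],[0.021,-0.35,0.245,0.049,0,0,0],[0.024,-0.4,0.28,0.056,0,0,0],[0.026,-0.45,0.315,0.062,0,0,0],[0.026,-0.49,0.342,0.068,0,0,0]]' 20; python3 g.py -84 0 60
```

```text
t: 1.35
eef_pos: [0.5738, -0.1484, 0.2001]
ee_rot: [1.154, 1.57, 2.997]
force: [-1.1, -0.9, 0.5]
width: 0.0008
t 1.35 tray xyz mm [-100.4   20.7  200.1] F tray [-0.5  1.3  0.5] q [ 0.08  0.24 -0.21 -0.   -1.11 -1.37] w 0.0008088901984663651
toolaxes in tray
 [[ 0.    -0.001  1.   ]
 [ 0.001  1.     0.001]
 [-1.     0.001  0.   ]]
shift [ 0.1401 -0.0208  0.0164]
rot 1 [ 0.0014  0.0003 -0.0006]
rot -1 [-3.1402e+00  1.0000e-03  4.0000e-04]
```

```bash
python3 -m crank '[[0,-0.023,0.016,0,0,0,0],[0,-0.023,0.016,0,0,0,0],[0,-0.023,0.016,0,0,0,0]]'; python3 g.py -84 0 60
```

```text
t: 1.72
eef_pos: [0.5902, -0.1296, 0.2003]
ee_rot: [1.331, 1.57, -3.109]
force: [-0.4, -0.7, 1.0]
width: 0.0005
t 1.725 tray xyz mm [-8.670e+01 -2.000e-01  2.003e+02] F tray [-0.6  0.6  1. ] q [ 0.11  0.26 -0.19 -0.   -1.12 -1.41] w 0.0005124518439530374
toolaxes in tray
 [[ 0.    -0.     1.   ]
 [ 0.001  1.     0.   ]
 [-1.     0.001  0.   ]]
shift [1.403e-01 1.000e-04 2.700e-03]
rot 1 [ 0.0003  0.0002 -0.0009]
rot -1 [-3.1413e+00  1.4000e-03  3.0000e-04]
```

```bash
python3 -m crank '[[0.04,0,0.001,0,0,0,0],[0.08,0,0.002,0,0,0,0],[0.12,0,0.002,0,0,0,0],[0.135,0,0.002,0,0,0,0],[0.135,0,0.002,0,0,0,0]]'; python3 g.py -84 0 45
python3 - <<'E'
from station import *
import cv2
for n,(a,b,c,d) in {"top":(155,255,250,400),"side":(170,250,270,370)}.items():
    f=grab_frame(n)["pixels"][:,:,::-1]; cv2.imwrite(f"pics/{n}1.png",cv2.resize(f[a-30:b,c:d+20],None,fx=4.5,fy=4.5,interpolation=cv2.INTER_CUBIC))
E
```

```text
t: 2.35
eef_pos: [0.5897, -0.128, 0.0654]
ee_rot: [1.539, 1.569, -2.902]
force: [0.5, 0.6, 0.4]
width: 0.0004
t 2.35 tray xyz mm [-85.   -0.2  65.4] F tray [ 0.5 -0.6  0.4] q [ 0.11  0.39 -0.35  0.   -0.84 -1.41] w 0.0004254035621688456
toolaxes in tray
 [[ 0.     0.     1.   ]
 [ 0.001  1.    -0.   ]
 [-1.     0.001  0.   ]]
shift [0.0204 0.0002 0.001 ]
rot 1 [-0.0003  0.     -0.0014]
rot -1 [ 3.1413e+00 -2.2000e-03 -1.0000e-04]
```

View pics/top1.png

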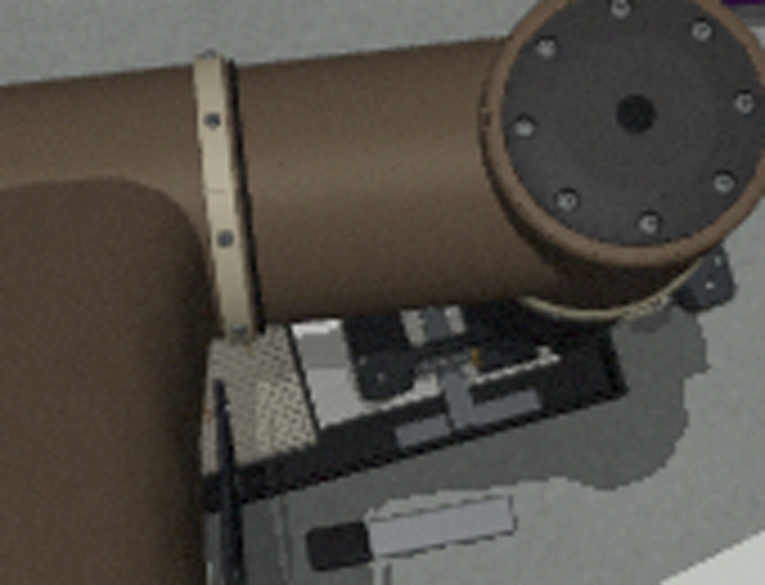

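View pics/side1.png

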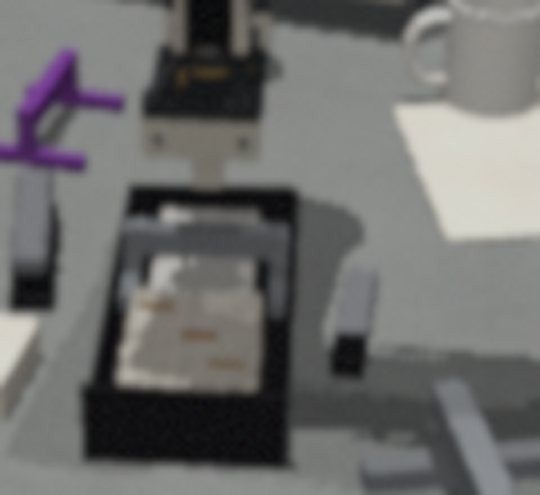

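Run:
```python
from h import *
from g import p
from station import *
import cv2
for z in (65,85,100,131):
  for x in(-64,-85):print(z,x,(proj('side',tw(p,[x,0,z]))-[270,140]+.5)*4.5)
f=grab_frame("side")["pixels"][:,:,::-1][130:200,280:350]
cv2.imwrite("pics/side2.png",cv2.resize(f,None,fx=8,fy=8,interpolation=cv2.INTER_CUBIC))
```

```text
65 -64 [[209.97098783 192.86027324]]
65 -85 [[211.93171229 177.98613804]]
85 -64 [[210.09849478 168.18107879]]
85 -85 [[212.07265563 153.50603764]]
100 -64 [[210.19543415 149.41829488]]
100 -85 [[212.17979176 134.89782773]]
131 -64 [[210.39942432 109.93563939]]
131 -85 [[212.40518693  95.74949501]]
```

View pics/side2.png

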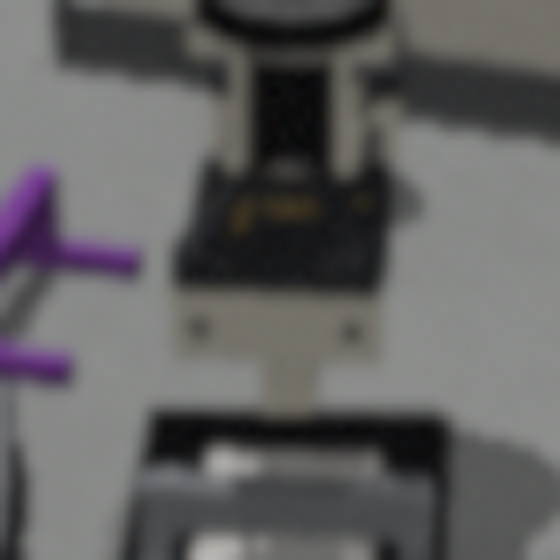

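```bash
python3 -m crank '[[0.02,0,0,0,0,0,0],[0.034,0,0,0,0,0,0],[0.034,0,0,0,0,0,0],[0.034,0,0,0,0,0,0]]'; python3 g.py
```

```text
t: 3.0
eef_pos: [0.5908, -0.1271, 0.0322]
ee_rot: [-2.046, 1.57, -0.203]
force: [0.3, -0.2, 0.8]
width: 0.0001
t 3.0 tray xyz mm [-84.5  -1.4  32.2] F tray [-0.3 -0.2  0.8] q [ 0.11  0.43 -0.37  0.   -0.76 -1.41] w 0.0001430553686292389
toolaxes in tray
 [[-0.    -0.001  1.   ]
 [-0.001  1.     0.001]
 [-1.    -0.001 -0.   ]]
```

```bash
python3 -m crank '[[0.004,0,0,0,0,0,0],[0.008,0,0,0,0,0,0],[0.008,0,0,0,0,0,0],[0.008,0,0,0,0,0,0]]'; python3 g.py
```

```text
t: 3.5
eef_pos: [0.5911, -0.1271, 0.0242]
ee_rot: [-1.937, 1.569, -0.094]
force: [-0.3, 1.1, 5.4]
width: 0.0005
t 3.5 tray xyz mm [-84.5  -1.7  24.2] F tray [ 1.1 -0.   5.4] q [ 0.11  0.44 -0.38  0.   -0.75 -1.41] w 0.0005487513271751544
toolaxes in tray
 [[-0.001 -0.001  1.   ]
 [-0.001  1.     0.001]
 [-1.    -0.001 -0.001]]
```

```bash
python3 -m crank '[[0.004,0,0,0,0,0,0],[0.007,0,0,0,0,0,0],[0.007,0,0,0,0,0,0],[0.007,0,0,0,0,0,0]]'; python3 g.py
```

```text
t: 4.0
eef_pos: [0.5911, -0.1271, 0.0176]
ee_rot: [-1.967, 1.569, -0.124]
force: [-1.7, 0.1, 8.9]
width: 0.0003
t 4.0 tray xyz mm [-84.6  -1.7  17.6] F tray [0.6 1.6 8.9] q [ 0.11  0.45 -0.39  0.   -0.73 -1.41] w 0.0003302010996944529
toolaxes in tray
 [[-0.001 -0.001  1.   ]
 [-0.001  1.     0.001]
 [-1.    -0.001 -0.001]]
```

```bash
python3 -m crank '[[0,0.0005,0.004,0,0,0,0],[0,0.001,0.01,0,0,0,0],[0,0.0015,0.016,0,0,0,0],[0,0.0015,0.022,0,0,0,0],[0,0.0015,0.028,0,0,0,0],[0,0.0015,0.034,0,0,0,0],[0,0.0015,0.040,0,0,0,0],[0,0.0015,0.040,0,0,0,0]]'; python3 g.py
python3 - <<'E'
from station import *
import cv2
f=grab_frame("side")["pixels"][:,:,::-1][150:250,270:370]
cv2.imwrite("pics/side3.png",cv2.resize(f,None,fx=6,fy=6,interpolation=cv2.INTER_CUBIC))
E
```

```text
t: 5.0
eef_pos: [0.58, -0.0897, 0.0182]
ee_rot: [-2.141, 1.567, -0.298]
force: [1.9, -4.5, 9.6]
width: 0.0005
t 5.0 tray xyz mm [-45.6  -1.1  18.2] F tray [-4.8 -0.6  9.6] q [ 0.18  0.43 -0.43  0.   -0.71 -1.48] w 0.0005185537923332837
toolaxes in tray
 [[-0.002 -0.002  1.   ]
 [-0.003  1.     0.002]
 [-1.    -0.003 -0.002]]
```

View pics/side3.png

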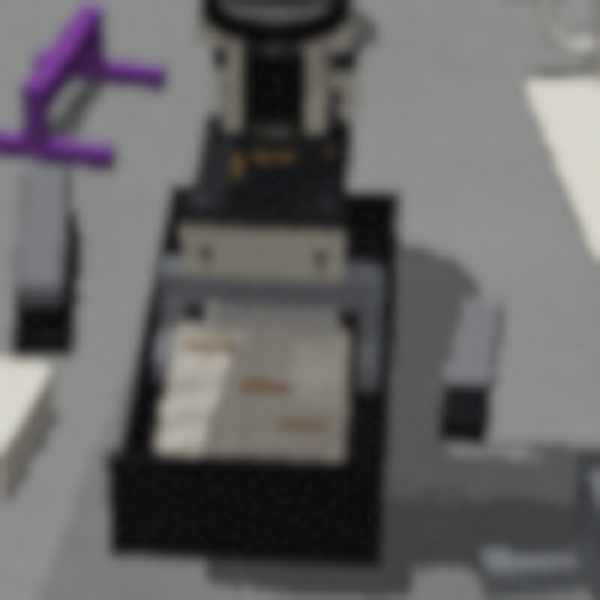

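```bash
python3 -m crank '[[0.0015,0.001,0.006,0,0,0,0],[0.0015,0.001,0.012,0,0,0,0],[0.0015,0.001,0.018,0,0,0,0],[0.0015,0.001,0.024,0,0,0,0],[0.0015,0.001,0.030,0,0,0,0],[0.0015,0.001,0.030,0,0,0,0]]'; python3 g.py
python3 - <<'E'
from station import *
from h import *
from g import p
import cv2
f=np.ascontiguousarray(grab_frame("side")["pixels"][:,:,::-1][150:250,270:370])
cv2.imwrite("pics/side4.png",cv2.resize(f,None,fx=6,fy=6,interpolation=cv2.INTER_CUBIC))
for x in(0,10,20,30,38):print(x,((proj('side',tw(p,[[x,-58,52],[x,58,52],[x+30,-46,15],[x+30,46,15]]))-[270,150]+.5)*6).round().tolist())
E
```

```text
t: 5.8
eef_pos: [0.5724, -0.0615, 0.0179]
ee_rot: [-2.069, 1.564, -0.225]
force: [2.6, -9.5, 16.5]
width: 0.0004
t 5.8 tray xyz mm [-16.3  -1.3  17.9] F tray [-9.8  0.  16.5] q [ 0.23  0.41 -0.46  0.   -0.69 -1.54] w 0.00044418196209022203
toolaxes in tray
 [[-0.003 -0.002  1.   ]
 [-0.006  1.     0.002]
 [-1.    -0.006 -0.003]]
0 [[158.0, 278.0], [385.0, 287.0], [177.0, 372.0], [358.0, 379.0]]
10 [[156.0, 288.0], [384.0, 298.0], [175.0, 383.0], [357.0, 390.0]]
20 [[154.0, 299.0], [384.0, 308.0], [173.0, 394.0], [356.0, 402.0]]
30 [[152.0, 310.0], [383.0, 319.0], [171.0, 405.0], [355.0, 413.0]]
38 [[150.0, 318.0], [383.0, 328.0], [170.0, 415.0], [354.0, 422.0]]
```

View pics/side4.png

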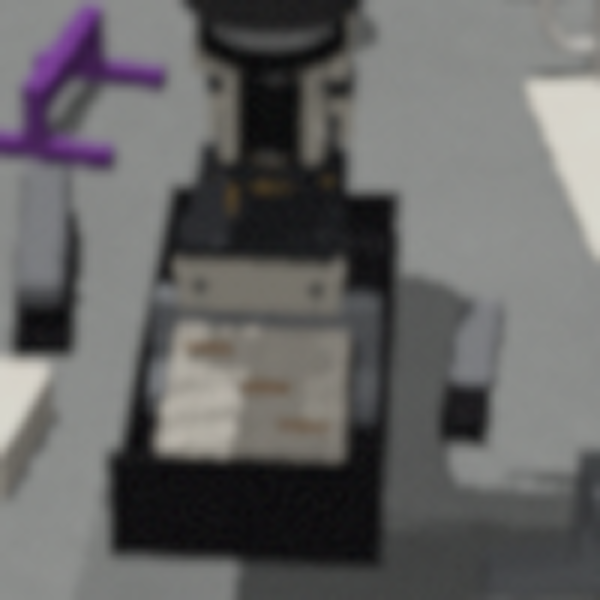

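```bash
python3 -m crank '[[-0.0005,0.001,0.003,0,0,0,0],[-0.0005,0.001,0.006,0,0,0,0],[-0.0005,0.001,0.009,0,0,0,0],[-0.0005,0.001,0.012,0,0,0,0],[-0.0005,0.001,0.012,0,0,0,0]]'; python3 g.py
python3 - <<'E'
from station import *
import cv2
f=grab_frame("top")["pixels"][:,:,::-1][155:255,250:370]
cv2.imwrite("pics/top5.png",cv2.resize(f,None,fx=6,fy=6,interpolation=cv2.INTER_CUBIC))
f=grab_frame("side")["pixels"][:,:,::-1][180:240,285:345]
cv2.imwrite("pics/side5.png",cv2.resize(f,None,fx=10,fy=10,interpolation=cv2.INTER_CUBIC))
E
```

```text
t: 6.48
eef_pos: [0.5678, -0.0502, 0.0179]
ee_rot: [-2.087, 1.565, -0.243]
force: [2.8, -9.4, 14.0]
width: 0.0006
t 6.475 tray xyz mm [-4.2  0.1 17.9] F tray [-9.8 -0.2 14. ] q [ 0.26  0.41 -0.47  0.   -0.69 -1.56] w 0.0005946831040062683
toolaxes in tray
 [[-0.003 -0.002  1.   ]
 [-0.005  1.     0.002]
 [-1.    -0.005 -0.003]]
```

View pics/top5.png

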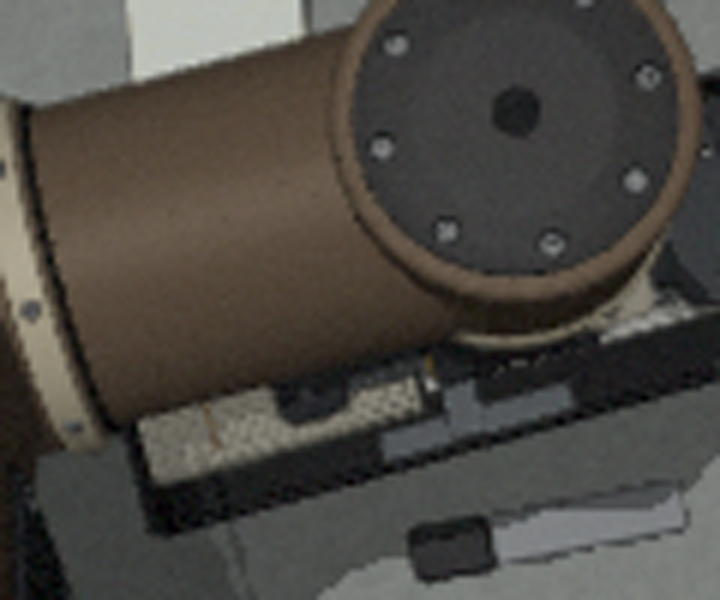

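View pics/side5.png

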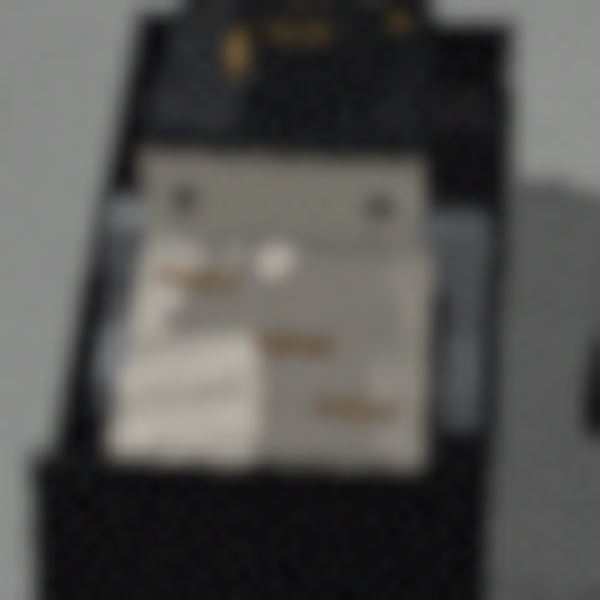

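```bash
cat > gx.py <<'E'
from h import *
from g import p
import sys
# args: u v scale offx offy z
u,v,s,ox,oy,z=map(float,sys.argv[1:])
U=np.array([(u+.5)/s-.5+ox,(v+.5)/s-.5+oy])
print(least_squares(lambda a:(proj('top',tw(p,[a[0],a[1],z]))-U).ravel(),[0,0]).x)
E
python3 gx.py 445 398 6 250 155 52; python3 gx.py 480 388 6 250 155 52;python3 gx.py 420 405 6 250 155 57;python3 gx.py 383 435 6 250 155 15;python3 gx.py 572 385 6 250 155 15
```

```text
[28.14838449 41.22301524]
[12.98971702 41.16886982]
[38.98443436 41.53330105]
[57.533389   46.88434516]
[-26.69142614  48.25922439]
```

```bash
python3 -m crank '[[0,0,0.003,0,0,0,0],[0,0,0.006,0,0,0,0],[0,0,0.008,0,0,0,0],[0,0,0.009,0,0,0,0],[0,0,0.009,0,0,0,0]]'; python3 g.py
```

```text
t: 7.2
eef_pos: [0.5653, -0.0418, 0.0179]
ee_rot: [-2.14, 1.566, -0.296]
force: [3.9, -12.2, 14.6]
width: 0.0005
t 7.2 tray xyz mm [ 4.5  0.3 17.9] F tray [-12.8  -0.5  14.6] q [ 0.27  0.4  -0.48  0.   -0.69 -1.57] w 0.00047515210553012615
toolaxes in tray
 [[-0.003 -0.002  1.   ]
 [-0.004  1.     0.002]
 [-1.    -0.004 -0.003]]
```

```bash
python3 -m crank '[[0,0,0.001,0,0,0,0],[0,0,0.002,0,0,0,0],[0,0,0.002,0,0,0,0]]'; python3 g.py|head -1
python3 - <<'E'
from station import *
import cv2
f=grab_frame("top")["pixels"][:,:,::-1][195:245,300:370]
cv2.imwrite("pics/top6.png",cv2.resize(f,None,fx=10,fy=10,interpolation=cv2.INTER_CUBIC))
E
```

```text
t: 7.58
eef_pos: [0.565, -0.0408, 0.018]
ee_rot: [-2.277, 1.565, -0.433]
force: [5.5, -17.6, 14.0]
width: 0.0004
t 7.575 tray xyz mm [ 5.6  0.3 18. ] F tray [-18.4  -0.6  14. ] q [ 0.28  0.4  -0.48  0.01 -0.69 -1.58] w 0.00044027568607736415
```

View pics/top6.png

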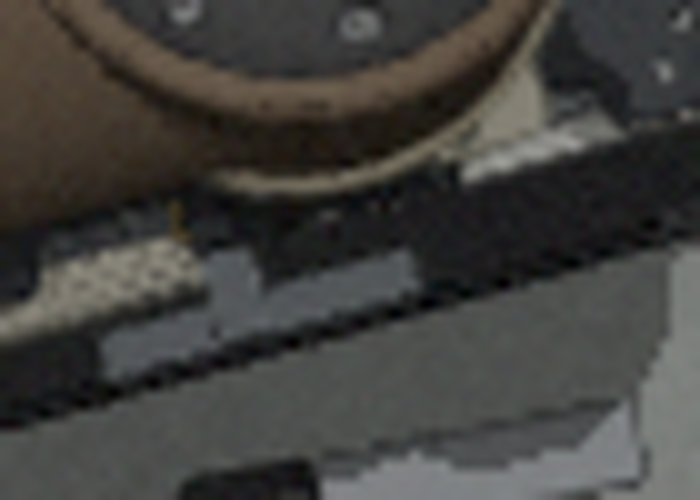

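```bash
python3 -m crank '[[0,0,-0.003,0,0,0,0],[0,0,-0.006,0,0,0,0],[0,0,-0.008,0,0,0,0],[0,0,-0.008,0,0,0,0]]'; python3 g.py|head -1
```

```text
t: 8.12
eef_pos: [0.5657, -0.0452, 0.0168]
ee_rot: [-1.524, 1.567, 0.319]
force: [-0.4, 6.0, 9.8]
width: 0.0001
t 8.125 tray xyz mm [ 1.1  0.8 16.8] F tray [ 5.8 -1.2  9.8] q [ 0.26  0.4  -0.47 -0.   -0.69 -1.56] w 9.614957745686972e-05
```

```bash
python3 -m crank '[[-0.004,0,0,0,0,0,0],[-0.008,0,0,0,0,0,0],[-0.012,0,0,0,0,0,0],[-0.018,0,0,0,0,0,0],[-0.03,0,0,0,0,0,0],[-0.05,0,0,0,0,0,0],[-0.08,0,0,0,0,0,0],[-0.12,0,0,0,0,0,0],[-0.16,0,0,0,0,0,0]]'; python3 g.py
```

```text
t: 9.25
eef_pos: [0.5634, -0.0465, 0.1771]
ee_rot: [1.551, 1.57, -2.89]
force: [1.3, 0.2, -0.7]
width: 0.0001
t 9.25 tray xyz mm [  0.5   3.4 177.1] F tray [-0.2 -1.3 -0.7] q [ 0.26  0.22 -0.3  -0.   -1.05 -1.56] w 5.404335078109052e-05
toolaxes in tray
 [[ 0.    -0.     1.   ]
 [ 0.001  1.     0.   ]
 [-1.     0.001  0.   ]]
```

```bash
python3 -m crank '[[-0.03,0,-0.05,0,0,0,0],[-0.06,0,-0.1,0,0,0,0],[-0.06,0.03,-0.14,0,0,0,0],[-0.06,0.06,-0.19,0,0,0,0],[-0.06,0.09,-0.24,0,0,0,0],[-0.06,0.12,-0.29,0,0,0,0],[-0.06,0.12,-0.29,0,0,0,0],[-0.06,0.12,-0.29,0,0,0,0]]'; python3 g.py
python3 - <<'E'
from station import *
import cv2
f=grab_frame("top")["pixels"][:,:,::-1]
cv2.imwrite("pics/top7f.png",f)
cv2.imwrite("pics/top7.png",cv2.resize(f[155:255,250:400],None,fx=5,fy=5,interpolation=cv2.INTER_CUBIC))
f=grab_frame("side")["pixels"][:,:,::-1]
cv2.imwrite("pics/side7.png",cv2.resize(f[170:250,270:370],None,fx=7,fy=7,interpolation=cv2.INTER_CUBIC))
E
```

```text
t: 10.25
eef_pos: [0.5257, -0.3579, 0.2356]
ee_rot: [0.664, 1.57, 2.505]
force: [0.5, -0.6, -0.1]
width: 0.0005
t 10.25 tray xyz mm [-289.4  123.1  235.6] F tray [-0.7 -0.3 -0.1] q [-0.29  0.29 -0.07 -0.   -1.22 -1.01] w 0.0005107113654588087
toolaxes in tray
 [[ 0.001  0.001  1.   ]
 [ 0.     1.    -0.001]
 [-1.     0.     0.001]]
```

View pics/top7.png

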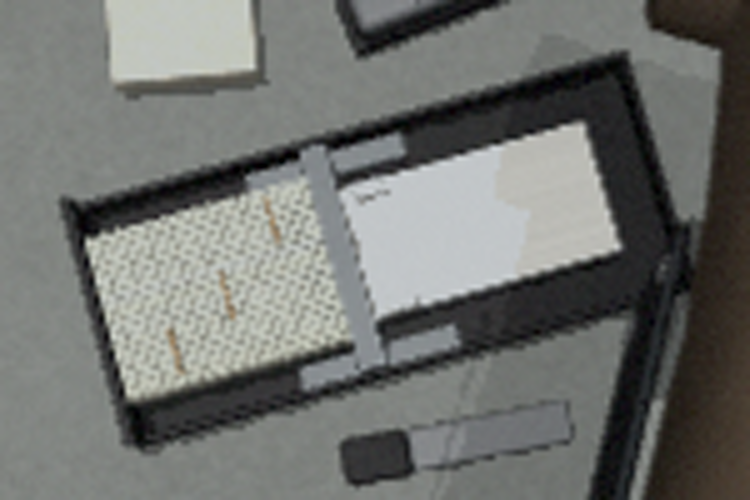

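View pics/side7.png

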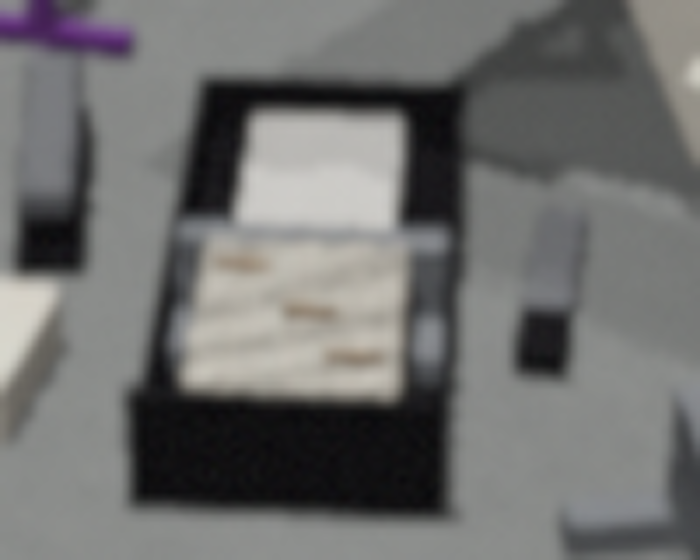

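View pics/top7f.png

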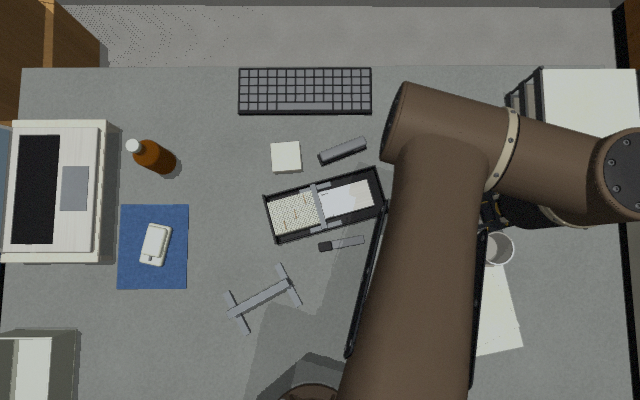

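```bash
python3 gx.py 358 365 5 250 155 52; python3 gx.py 300 150 5 250 155 52;python3 gx.py 463 340 5 250 155 15;python3 gx.py 620 250 5 250 155 28;python3 gx.py 378 313 5 250 155 28; python3 -c "
from station import *
job_done()"
```

```text
[38.7961856  55.54933298]
[ 37.5959712  -56.76251452]
[-17.17373823  55.92873139]
[-106.69422493   34.04438055]
[21.59379743 31.49369082]
the job is handed in; nothing more can be done
```

The pusher now rests against the cards with the catch up behind it, and the job was handed in at about 10.4 s; no verdict is reported.

I pressed the catch about 10 mm down with the closed fingertips behind the gate. Keeping it pressed, I pushed the pusher over the teeth until the push force rose to about 18 N at the cards. I then backed the fingers off 4.5 mm, lifted them and moved clear.

Last checks:
- **Pusher:** the front face measures about 38 mm in the tray frame at both ends of the gate, against 38 mm for the cards. It looks level in both pictures.
- **Catch:** its bar and teeth look the same as before the press, so I judged it up by eye only; its height was not measured.
- **Robot:** clear of everything, with readings below 1 N on each axis.
- **Other things on the desk:** the ones in view looked unmoved. The arm hid the pen cup and part of the mug in the last full top picture, so I could not check those two fully.

One reading did not fit: during the push the vertical force reached 16.5 N, against the roughly 9 N expected from the catch alone. I put this down to the fingers rubbing down the gate's face; it fell to about 10 N once they were off the gate.

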